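# Put the amber pigment flask away and clamp the canister shut

## Robot

A 6-joint arm with a two-finger parallel gripper is mounted at the origin on the work surface. World frame = base frame: x ahead of the robot, y to its left, z up, the work surface at z = 0. Lengths are in m, angles in rad, forces in N, time in s.
With the tool pointing down it reaches from about 0.325 to 0.775 m from the base axis. Payload 5.5 kg.
Tool frame: the origin (TCP) lies between the finger pads; the fingertips stand 8 mm ahead of it and the grasp point (between the pads) lies 11 mm behind it (tcp_to_tips is the distance from the TCP to the fingertips, in m); z points along the fingers, y is the line along which they close (so a half turn about z gives the same grasp; the last joint's range is limited). The gripper opens to 88 mm and grips with 3 to 60 N. Pads are 20 mm wide; open, the fingers measure 115 mm over their backs; the gripper's body (75 mm by 178 mm) begins 61 mm behind the grasp point.
Start: joints at [-1.298, 0.091, 1.231, -0, 1.82, -0.057], TCP at [0.194, -0.568, 0.195] pointing down, gripper open.
Joint ranges: [-2.87, 2.87], [-0.86, 2.18], [0.17, 2.46], [-1.51, 4.65], [0.06, 2.69], [-2.65, 2.65]. Speed limits (rad/s): [2.57, 2.57, 3.01, 3.14, 3.14, 3.14].

## Interface

Orientations are given as a unit quaternion [w, x, y, z].
In Python, from bench import * gives the robot as it stands. Calls block until the motion is done:
- move_to(position, orientation): joint-space move of the TCP to a pose.
- move_l(position, speed=0.15, orientation=None): straight line of the TCP; orientation=None keeps the orientation; speed is the mean speed in m/s.
- movej(angles): joint-space move.
- gripper_open() and close(): open the fingers fully, or close them until they stop; the grip force is fixed at half the most.
- hold(seconds).
- inverse_kinematics(position, orientation): joint angles nearest the present ones, or None.
- state(): the state.
- get_image(name): name is "scene" or "top" or "wrist"; returns a dict with "frame" (384x512x3 uint8, blue, green, red), "depth" (384x512 float32, m along the optical axis (not along the pixel's ray), 0 where there is no reading), "camera_matrix" (3x3 intrinsics, pixels), "view" (4x4, takes a point from world to camera coordinates). Camera axes: x right, y up, looking along -z (the intrinsics and any distortion apply to the point x, -y, -z); pixel columns grow to the right and rows downward; lengths in m; the calibration is good to about 2 mm. A picture is of the moment at which its call begins.
A pose or a line that the arm cannot do raises IKError and nothing moves.
- job_done(): hands the job in; it is judged then, once.
The state is a dict: "time": time; "joint_pos": joint angles; "dq": joint speeds; "joint_torque": joint torques, N m; "ee_pos": TCP position; "ee_rot": TCP orientation; "ft_force": force on the tool from outside, world axes, zero at the start; "moment": the same for the moment, N m; "finger_gap": finger opening in m; "finger_force": force on a finger pad.
Only numpy, scipy, OpenCV 4.12 (cv2) and the standard library are available. Lean on these libraries where they do the work, as an engineer would, in place of code of your own. Each camera call takes 0.05 s, during which the arm holds its last target. There are 200 camera calls.

## Task

Put the amber pigment flask gently, without dropping it, cap up, into the empty dimple of the steel canister, then fold the canister's lid fully shut, and then swing the wire bail over center until it snaps down on the lid and clamps it. Leave the other flasks, the bottles and the cup where they stand.

Things in the scene. Friction and masses are not known exactly. Their poses are not given: they have to be found in the camera images.
- canister: Open-topped steel canister fixed to the table, 110 (its x) by 124 (its y) by 92 mm high, walls 4 mm; origin at the centre of its underside, z up. The bail is on its -y side, the lid hinge along its +y upper edge. Inside, a black rubber tray (top face 18 mm above the table) with two round dimples 36 mm wide, at y = -29 mm (empty) and y = +29 mm (holds the blue flask).
- pocket (a point): Where the centre of a flask's round belly lies when it is seated in the empty dimple: 35 mm above the table.
- amber: The amber glass flask to put away, about 110 g: a ball 50 mm in diameter with an upright black cylindrical cap, 25 mm in diameter, whose side runs from 52 to 72 mm above the origin. Origin at the lowest point of the ball, z up through the cap (yaw means nothing); bottom-heavy. It sits in a 36 mm wide hole of the rack, its lowest point about 6 mm above the table.
- amber_belly (a point): Centre of the amber flask's ball, 25 mm above its lowest point.
- rack: Fixed wooden rack 226 x 70 x 14 mm with three holes 75 mm apart along its x; it holds the amber, the green and the white flask in any order. Origin at the centre of its underside.
- green: Green flask of the same shape, in the rack; leave it alone.
- white: White flask of the same shape, in the rack; leave it alone.
- kept: Blue flask of the same shape, already in the canister's dimple on the hinge side (centre 58 mm from the empty one); leave it alone.
- lid (a joint): Angle of the white canister lid: 0 shut, about 1.6 to 1.9 as found, standing open; 2.0 at the stop. The hinge is stiff: the lid stays where it is left, and about 3 N at its free edge moves it; push its outer face over towards the canister's -y side and down.
- lid_hinge (a point): Middle of the lid's hinge axis, which runs along the canister's x, 62 mm to +y of its centre and 95 mm above the table.
- lid_edge (a point): Middle of the lid's free edge, on its outer face, 124 mm from the hinge axis. The plate is 114 mm wide and 6 mm thick, its outer face 3 mm off the hinge axis. On the outer face stand a grey seat for the bail (56 mm wide along the hinge, 51 to 76 mm from the hinge axis, 9 mm high) and a white rib behind it (45 to 51 mm from the axis, 18 mm high); the outer 48 mm towards the free edge are flat. Shut, the outer face is 98 mm above the table.
- bail (a joint): Angle of the wire bail: 0 as found, leaning 0.8 rad out from upright to the canister's -y side, 0.8 upright (center), about 1.15 when it lies clamped on the lid's seat. A toggle spring resists up to about 6 N at the bar until just past upright and then snaps the bail on by itself.
- bail_pivot (a point): Middle of the bail's pivot axis, which runs along the canister's x, 30 mm to -y of its centre and 40 mm above the table.
- bail_bar (a point): Middle of the bail's crossbar, inside a red sleeve 60 mm long and 12 mm thick. The wire is 7 mm thick; the bar is 124 mm long, parallel to the pivot axis, and runs on an arc of 78 mm radius about it; it is pushed over from its outer (-y) side.
- pump: White bottle with red cap standing behind, 60 mm wide and 170 mm tall; leave it alone.
- cup: White cup standing behind, 70 mm wide and 85 mm tall; leave it alone.
- ink: Black ink bottle standing behind, 40 mm wide and 100 mm tall; leave it alone.

How it is judged:
By the outcome, as a careful person would: the job done as asked, in the order asked, and still so for the second after the job is handed in, with the robot touching nothing.
It also fails if it takes over 58 s, if anything falls off the work surface, if the arm or the gripper's body presses on something with over 40 N, if the wrist force passes 120 N, or if a joint passes its speed limit or range.

## Working session

There is one attempt and no reset: what is moved stays moved. The work goes in short steps, each a Python script; the robot and the scene stay as the last script left them, time stands still between calls to the robot, and variables do not carry over. Pictures are saved under pics/ and viewed, at most 11 in all, crops included, and the job is handed in when it is done.

```bash
mkdir -p pics; ls; cat > h.py <<'E'
from bench import *
import numpy as np, cv2
def shot(name,fn):
    im=get_image(name); cv2.imwrite('pics/'+fn+'.png',im['frame']); np.savez('pics/'+fn+'.npz',**{k:np.asarray(v) for k,v in im.items()}); return im
def cloud(im):
    d=im['depth'];K=im['camera_matrix'];V=im['view']
    v,u=np.mgrid[:d.shape[0],:d.shape[1]]
    x=(u-K[0,2])/K[0,0]*d;y=(v-K[1,2])/K[1,1]*d
    P=np.stack([x,-y,-d,np.ones_like(d)],-1)@np.linalg.inv(V).T
    P=P[...,:3].copy();P[d<=0]=np.nan
    return P
E
python3 - <<'E'
from h import *
a=shot('scene','s0');b=shot('top','t0')
cv2.imwrite('pics/both.png',np.hstack([cv2.resize(a['frame'],(400,300)),cv2.resize(b['frame'],(400,300))]))
s=state();print(s['time'],a.keys(),b['view'],s['ee_rot'],s['finger_gap'])
E
```

```text
pics
0.1 dict_keys(['frame', 'depth', 'camera_matrix', 'view']) [[ 0.0250346  -0.99965091  0.00844558 -0.04247845]
 [ 0.99814314  0.02546433  0.05533384 -0.60011782]
 [-0.05552958  0.00704464  0.99843219 -0.97394058]
 [ 0.          0.          0.          1.        ]] [-8.68604980e-04  9.86437998e-01  1.64131987e-01 -1.09698603e-04] 0.08815767174336674
```

View pics/t0.png

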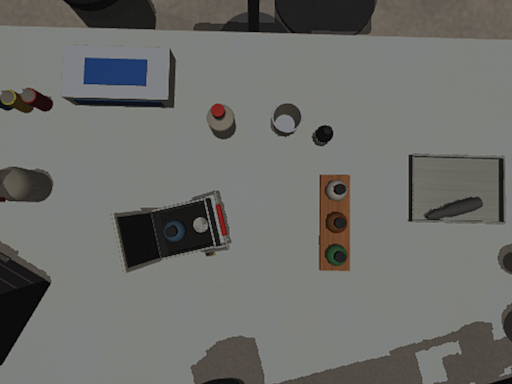

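View pics/s0.png

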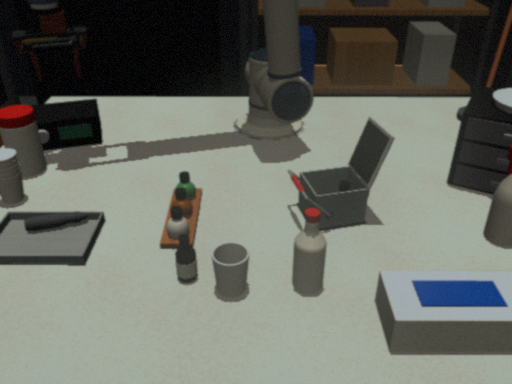

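The top view shows the rack at about (335,222) with the amber flask in the middle at (337,223). The canister is near (190,230), its lid hanging to the left and the red bail at (221,219). Next I'll measure these from depth.

```bash
python3 - <<'E'
from h import *
class D(dict):pass
t=dict(np.load('pics/t0.npz'));P=cloud(t);f=t['frame']
cv2.imwrite('pics/t0c.png',cv2.resize(f[165:285,95:365],None,fx=2.9,fy=2.9,interpolation=cv2.INTER_CUBIC))
def med(u,v,r=2):
    return np.nanmedian(P[v-r:v+r+1,u-r:u+r+1].reshape(-1,3),0).round(4)
print('table',med(270,250))
for n,(u,v) in dict(ambercap=(340,223),whitecap=(341,189),greencap=(340,256),bluecap=(172,231),glint=(200,225)).items(): print(n,med(u,v))
# red bail
hsv=cv2.cvtColor(f,cv2.COLOR_BGR2HSV)
red=((hsv[...,0]<8)|(hsv[...,0]>172))&(hsv[...,1]>120)&(hsv[...,2]>60)
m=np.zeros_like(red);m[190:260,205:240]=1
q=P[red&m];print('bail',len(q),np.nanmedian(q,0),np.nanmin(q,0),np.nanmax(q,0))
# rim / high points
R=np.zeros_like(red);R[185:280,105:240]=1
for lo,hi in((.085,.097),(.1,.3)):
    s=R&(P[...,2]>lo)&(P[...,2]<hi);q=P[s];print(lo,len(q),cv2.minAreaRect(q[:,:2].astype(np.float32)),q.max(0))
    if lo>.09:
        for z in np.arange(.1,.24,.02):
            w=q[(q[:,2]>z)&(q[:,2]<z+.02)];print(z,len(w),np.median(w,0) if len(w) else '')
# rack
s=(P[...,2]>.009)&(P[...,2]<.02);s[:170]=0;s[275:]=0;s[:,:315]=0;s[:,355:]=0
print('rack',cv2.minAreaRect(P[s][:,:2].astype(np.float32)))
E
```

```text
table [ 0.4645 -0.0619  0.0005]
ambercap [ 0.5337 -0.212   0.0772]
whitecap [ 0.6091 -0.2127  0.0773]
greencap [ 0.4614 -0.2133  0.0764]
bluecap [0.5071 0.1568 0.0811]
glint [0.5198 0.1058 0.0046]
bail 155 [0.53419922 0.04942786 0.09894334] [ 0.49973221  0.03777271 -0.00191189] [0.56848736 0.06111814 0.10429379]
0.085 503 ((0.5187532901763916, 0.1187843531370163), (0.12965430319309235, 0.15184755623340607), 14.388383865356445) [0.59850468 0.20584209 0.09696538]
0.1 2277 ((0.5124210119247437, 0.1409207284450531), (0.11410351097583771, 0.19569803774356842), 14.265082359313965) [0.56825755 0.24825799 0.21739506]
0.1 320 [0.50942131 0.18949766 0.10885517]
0.12000000000000001 306 [0.49748992 0.19843964 0.13010072]
0.14 337 [0.49615718 0.20502681 0.15015289]
0.16000000000000003 362 [0.49510966 0.2116958  0.17022656]
0.18000000000000002 391 [0.49098273 0.21755459 0.1903662 ]
0.2 561 [0.48950315 0.22720849 0.20926421]
0.22000000000000003 0 
rack ((0.5362065434455872, -0.21156959235668182), (0.22614918649196625, 0.07146035879850388), 0.6101329326629639)
```

View pics/t0c.png

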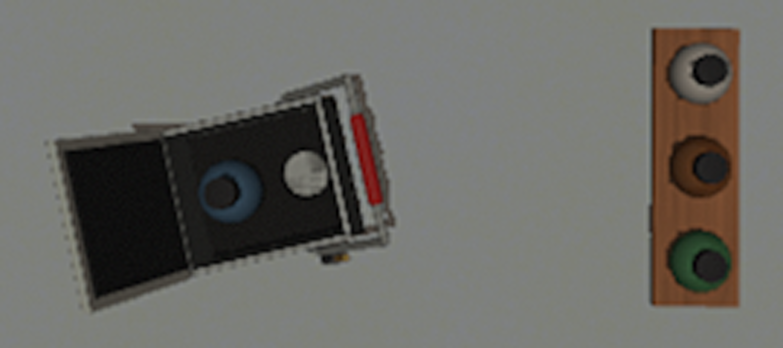

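Amber cap: (0.534,-0.212), top at 77 mm, as expected at 78 mm. Rack: 226x71 mm. The canister yaw is about 14°. I'll refine the canister from several features and check the call signatures.

Rim, dimple, and blue cap agree to within 2 mm: canister centre (0.5147,0.1342), yaw 14.5°, lid at about 1.9 rad. Now the amber pickup.

```bash
cat >> h.py <<'E'
YAW=np.radians(14.5);C=np.array([.5147,.1342])
EX=np.array([np.cos(YAW),np.sin(YAW)]);EY=np.array([-np.sin(YAW),np.cos(YAW)])
def q(psi): a=(psi+np.pi/2)/2; return [0,float(np.cos(a)),float(np.sin(a)),0]   # tool down, closing line at psi
def W(x,y,z): return [*(C+x*EX+y*EY),z]   # canister -> world
def rep(m):
    s=state();print(m,'t',round(s['time'],2),'p',np.round(s['ee_pos'],4),'gap',round(s['finger_gap'],4),'ff',np.round(s['finger_force'],1),'F',np.round(s['ft_force'],1));return s
E
python3 - <<'E'
from h import *
Q=q(-np.pi/2);a=[.536,-.211]
move_to(a+[.16],Q); move_l(a+[.068],0.12); rep('down')
close(); rep('closed')
move_l(a+[.19],0.15); s=rep('up')
print(s['joint_pos'],inverse_kinematics(W(0,-.029,.2),q(YAW)),inverse_kinematics(W(0,-.029,.2),q(YAW-np.pi)))
im=shot('wrist','w1')
E
```

```text
down t 2.82 p [ 0.5365 -0.2113  0.0691] gap 0.0877 ff 0.0 F [0.5 0.  0.6]
closed t 4.16 p [ 0.536 -0.211  0.068] gap 0.0002 ff 0.0 F [-0.3 -0.2 -0.3]
up t 5.12 p [ 0.5356 -0.2108  0.1887] gap 0.0006 ff 0.0 F [-0.1  0.1 -0.1]
[-4.34091717e-01  2.59365394e-02  1.30877890e+00  4.81192137e-07
  1.80870284e+00  1.13668664e+00] [ 1.36706859e-01 -8.91303951e-02  1.40154404e+00 -4.44089210e-16
  1.82917901e+00 -1.16365882e-01] None
```

View pics/w1.png

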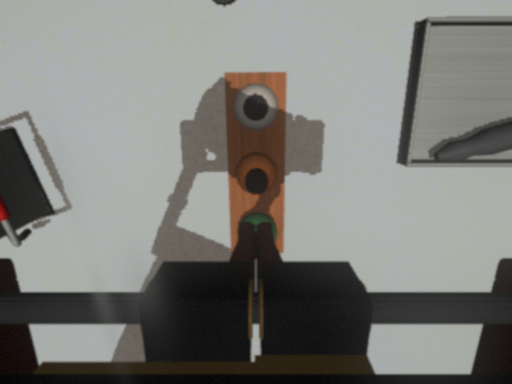

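The wrist view shows the amber flask still in the rack at (257,178), and the closed, empty fingers at (257,230). The fingers closed to a gap of 0, so the grasp missed. I'll use wrist depth to find out why.

```bash
python3 - <<'E'
from h import *
for n,pts in (('w1',dict(amb=(257,180),wht=(256,106),grn=(257,218))),):
    t=dict(np.load('pics/'+n+'.npz'));P=cloud(t)
    for k,(u,v) in pts.items(): print(k,np.nanmedian(P[v-3:v+4,u-3:u+4].reshape(-1,3),0).round(4))
    s=(P[...,2]>.009)&(P[...,2]<.02);s[260:]=0;print('rack',cv2.minAreaRect(P[s][:,:2].astype(np.float32)))
    V=t['view'];print('cam',np.linalg.inv(V)[:3].round(3))
t=shot('top','t1');P=cloud(t)
for k,(u,v) in dict(amber=(340,223),white=(341,189),green=(340,256)).items():
    r=9;w=P[v-r:v+r+1,u-r:u+r+1].reshape(-1,3);w=w[(w[:,2]>.06)&(w[:,2]<.09)];print(k,len(w),w.mean(0) if len(w) else '')
cv2.imwrite('pics/t1c.png',cv2.resize(t['frame'][165:285,280:390],None,fx=4,fy=4))
E
```

```text
amb [ 0.5353 -0.2118  0.0767]
wht [ 0.6085 -0.2107  0.0766]
grn [ 0.4797 -0.212   0.0404]
rack ((0.5680215358734131, -0.21679896116256714), (0.29776686429977417, 0.6117962598800659), 0.42421385645866394)
cam [[ 0.     0.96   0.279  0.611]
 [-1.     0.001 -0.002 -0.211]
 [-0.002 -0.279  0.96   0.378]]
amber 66 [ 0.53591836 -0.21081456  0.07722669]
white 110 [ 0.61050854 -0.20914802  0.07640565]
green 115 [ 0.46156574 -0.21097606  0.07623057]
```

View pics/t1c.png

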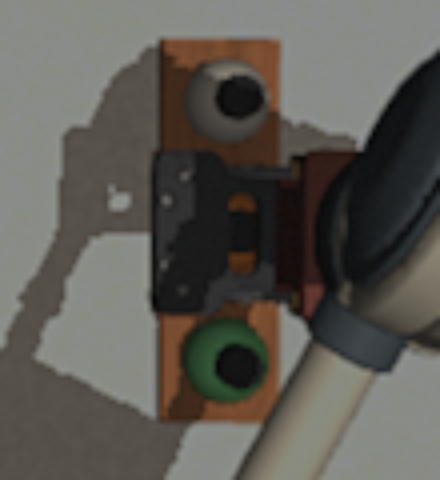

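The amber flask is untouched at (0.536,-0.211), and it shows under the gripper. I need the real fingertip location from depth.

```bash
python3 - <<'E'
from h import *
import bench
print(getattr(bench,'tcp_to_tips',None))
rep('now');s=state();print(s['ee_rot'],{k:v for k,v in s.items() if k not in('joint_pos','dq','joint_torque')}.keys())
t=dict(np.load('pics/w1.npz'));P=cloud(t)
for v in range(205,330,8): print(v,[tuple(P[v,u].round(3)) for u in (240,257,262,272)])
# scene cam: gripper lowest points near tool
S=shot('scene','s1');P=cloud(S)
m=(abs(P[...,0]-.536)<.05)&(abs(P[...,1]+.211)<.08)&(P[...,2]>.1)&(P[...,2]<.35)
w=P[m]; 
for z in np.arange(.1,.35,.015):
    a=w[(w[:,2]>z)&(w[:,2]<=z+.015)]
    if len(a):print(z.round(3),len(a),a.min(0).round(3),a.max(0).round(3))
E
```

```text
0.008
now t 5.22 p [ 0.5355 -0.2107  0.1883] gap 0.0002 ff 0.0 F [ 0.2  0.2 -0.3]
[-5.81320920e-04  9.99999123e-01  1.08404100e-05 -1.18977128e-03] dict_keys(['time', 'ee_pos', 'ee_rot', 'ft_force', 'moment', 'finger_force', 'finger_gap'])
205 [(np.float64(0.487), np.float64(-0.19), np.float64(0.013)), (np.float64(0.487), np.float64(-0.212), np.float64(0.013)), (np.float64(0.487), np.float64(-0.218), np.float64(0.013)), (np.float64(0.487), np.float64(-0.231), np.float64(0.013))]
213 [(np.float64(0.476), np.float64(-0.19), np.float64(0.013)), (np.float64(0.482), np.float64(-0.212), np.float64(0.03)), (np.float64(0.481), np.float64(-0.218), np.float64(0.026)), (np.float64(0.475), np.float64(-0.231), np.float64(0.012))]
221 [(np.float64(0.465), np.float64(-0.19), np.float64(0.014)), (np.float64(0.477), np.float64(-0.212), np.float64(0.044)), (np.float64(0.477), np.float64(-0.218), np.float64(0.043)), (np.float64(0.473), np.float64(-0.23), np.float64(0.034))]
229 [(np.float64(0.545), np.float64(-0.202), np.float64(0.226)), (np.float64(0.544), np.float64(-0.211), np.float64(0.223)), (np.f
[... 2893 characters left out ...]
64(-0.212), np.float64(-0.0)), (np.float64(0.559), np.float64(-0.212), np.float64(0.317)), (np.float64(0.562), np.float64(-0.214), np.float64(0.319))]
0.205 9 [ 0.543 -0.221  0.218] [ 0.547 -0.206  0.22 ]
0.22 70 [ 0.524 -0.222  0.221] [ 0.549 -0.204  0.235]
0.235 69 [ 0.53  -0.222  0.235] [ 0.548 -0.203  0.25 ]
0.25 85 [ 0.525 -0.225  0.25 ] [ 0.55  -0.201  0.265]
0.265 101 [ 0.526 -0.226  0.265] [ 0.55  -0.199  0.28 ]
0.28 110 [ 0.529 -0.237  0.28 ] [ 0.551 -0.187  0.295]
0.295 238 [ 0.507 -0.291  0.296] [ 0.572 -0.132  0.31 ]
0.31 609 [ 0.51  -0.291  0.31 ] [ 0.572 -0.132  0.325]
0.325 611 [ 0.501 -0.291  0.325] [ 0.572 -0.132  0.34 ]
0.34 484 [ 0.503 -0.29   0.34 ] [ 0.569 -0.131  0.35 ]
```

View pics/s1.png

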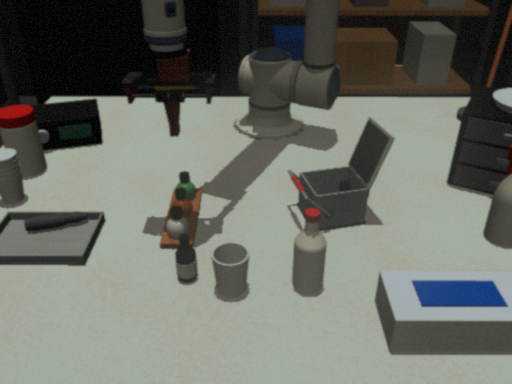

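Both cameras put the closed fingertips at z≈0.218 with the TCP reported at 0.188. So the tips are 30 mm behind the reported TCP, not 8 mm ahead. The wide body starts at 0.297, which is 80 mm above those tips as specified, so only the TCP offset is wrong. The first close was simply above the caps. I'll command by fingertip height from now on and retry.

```bash
cat >> h.py <<'E'
TIP=.030  # measured: tip z = reported z + TIP
def T(p): return [p[0],p[1],float(p[2])-TIP]
E
python3 - <<'E'
from h import *
a=[.536,-.211]
gripper_open(); rep('open')
move_l(T(a+[.11]),0.15); move_l(T(a+[.063]),0.08); rep('down')
close(); s=rep('closed')
if s['finger_gap']>.02:
    move_l(T(a+[.083]),0.06); rep('lift'); move_l(T(a+[.21]),0.15); rep('up')
    im=shot('wrist','w2');P=cloud(im)
    m=np.zeros(P.shape[:2],bool)
    cv2.imwrite('pics/w2.png',im['frame'])
E
```

```text
open t 6.65 p [ 0.536 -0.211  0.19 ] gap 0.0875 ff 0.0 F [-0.1 -0.4 -0.5]
down t 8.27 p [ 0.5361 -0.2111  0.0331] gap 0.0877 ff 0.0 F [ 0.7 -0.1  0.3]
closed t 9.27 p [ 0.536  -0.2111  0.033 ] gap 0.0239 ff 30.0 F [ 0.4 -0.3 -0. ]
lift t 9.75 p [ 0.5363 -0.2111  0.0537] gap 0.0242 ff 30.0 F [ 0.8  0.2 -1.9]
up t 10.75 p [ 0.5356 -0.2108  0.1786] gap 0.0243 ff 30.0 F [-0.3  0.2 -2. ]
```

View pics/w2.png

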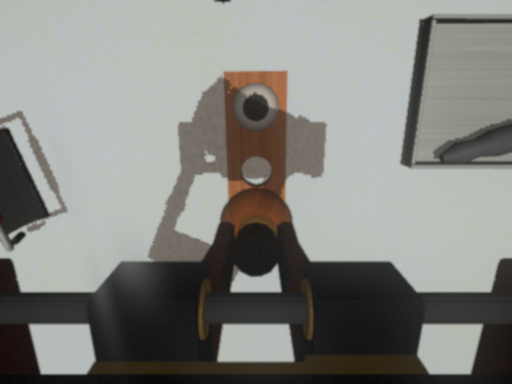

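The amber flask is held by its cap at (257,248), with a 24 mm gap, and the centre hole is empty. Now I'll carry it over and lower it with force checks.

```bash
python3 - <<'E'
from h import *
move_to(W(0,-.029,.17),q(YAW)); rep('above')
move_l(W(0,-.029,.085),0.12); rep('in'); move_l(W(0,-.029,.043),0.06); hold(.15); s=rep('near'); f0=s['ft_force'][2]
z=.043
while z>.033:
    z-=.001; move_l(W(0,-.029,z),0.02); hold(.05); f=state()['ft_force'][2]
    if f-f0>2.0: break
rep('z%.3f'%z)
im=shot('wrist','w3')
E
```

```text
above t 12.01 p [0.522  0.1055 0.1697] gap 0.0246 ff 30.0 F [ 0.  -0.7 -0.9]
in t 12.87 p [0.5225 0.1061 0.086 ] gap 0.0242 ff 30.0 F [-0.   0.3 -0.7]
near t 13.87 p [0.5223 0.1062 0.0436] gap 0.0244 ff 30.0 F [ 0.1 -0.3 -1.9]
z0.039 t 15.07 p [0.5223 0.1062 0.0398] gap 0.0241 ff 30.0 F [-1.6 -0.3  5.5]
```

View pics/w3.png

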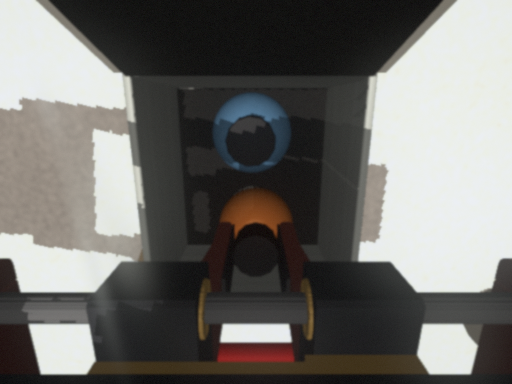

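The amber flask is over the empty dimple, aligned with the blue one, and has made contact about 2 mm high with a small −x force. I'll shift 1.5 mm towards −x, ease down, and release.

```bash
python3 - <<'E'
from h import *
p=W(0,-.029,.039);p[0]-=.0015
move_l(p,0.02);hold(.1);rep('shift')
z=.039
while z>.0355:
    z-=.0007;p[2]=z;move_l(p,0.02);hold(.05);s=state()
    if s['ft_force'][2]>7: break
rep('z%.4f'%z)
gripper_open();rep('open')
p[2]=.062;move_l(p,.05);rep('up1')
p[2]=.16;move_l(p,.15);rep('up2')
im=shot('wrist','w4');P=cloud(im)
L=np.dstack([(P[...,:2]-C)@EX,(P[...,:2]-C)@EY,P[...,2]])
for n,y in(('amber',-.029),('blue',.029)):
    w=L[(abs(L[...,1]-y)<.025)&(abs(L[...,0])<.03)&(L[...,2]>.07)&(L[...,2]<.09)];print(n,len(w),np.mean(w,0) if len(w) else '')
E
```

```text
shift t 15.47 p [0.5204 0.1062 0.0389] gap 0.024 ff 30.0 F [-0.2  0.3  2.2]
z0.0376 t 16.07 p [0.5206 0.1064 0.0385] gap 0.0242 ff 30.0 F [-2.3  0.8  8.8]
open t 17.02 p [0.5196 0.1059 0.0376] gap 0.0838 ff 30.0 F [-5.2 -1.   1.7]
up1 t 17.66 p [0.5192 0.1067 0.0527] gap 0.0845 ff 29.7 F [ 15.8   4.8 -41.4]
up2 t 18.46 p [0.5201 0.1061 0.1588] gap 0.0879 ff 0.0 F [0.5 0.3 0.2]
amber 573 [-0.00575141 -0.02161339  0.07974671]
blue 638 [-0.00335227  0.03065802  0.08050491]
```

View pics/w4.png

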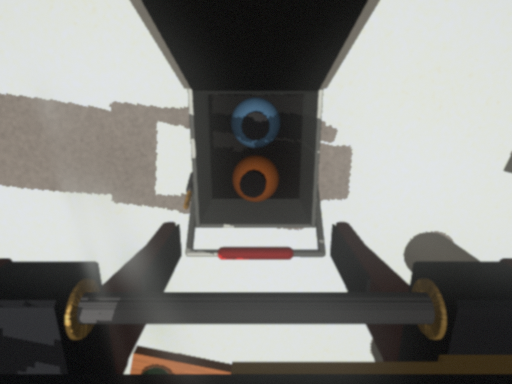

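Amber sits in the dimple at (256,178) next to blue at (255,122). Now a precise check of both cap centres.

```bash
python3 - <<'E'
from h import *
def go(im):
    P=cloud(im);L=np.dstack([(P[...,:2]-C)@EX,(P[...,:2]-C)@EY,P[...,2]])
    for n,y in(('amber',-.029),('blue',.029)):
        m=(abs(L[...,1]-y)<.022)&(abs(L[...,0])<.03)&(L[...,2]>.075)&(L[...,2]<.09);w=L[m].astype(np.float32)
        if len(w): print(n,len(w),np.round(cv2.minEnclosingCircle(w[:,:2]),4) if 0 else [np.round(cv2.minEnclosingCircle(np.ascontiguousarray(w[:,:2]))[0],4),round(cv2.minEnclosingCircle(np.ascontiguousarray(w[:,:2]))[1],4)],np.percentile(w[:,2],[5,50,95]).round(4), 'plane',np.linalg.lstsq(np.c_[w[:,:2],np.ones(len(w))],w[:,2],rcond=None)[0].round(3))
go(dict(np.load('pics/w4.npz')))
E
```

```text
amber 560 [array([-0.0059, -0.0221]), 0.0126] [0.0781 0.08   0.0816] plane [ 0.055 -0.121  0.078]
blue 636 [array([-0.0035,  0.0304]), 0.0125] [0.0792 0.0805 0.0818] plane [ 0.009 -0.014  0.081]
```

Amber's belly is in place, but it leans about 7.6° towards blue. I'll nudge its cap upright with closed tips placed between the caps, then measure again.

```bash
cat >> h.py <<'E'
def caps(im):
    P=cloud(im);L=np.dstack([(P[...,:2]-C)@EX,(P[...,:2]-C)@EY,P[...,2]])
    for n,y in(('amber',-.029),('blue',.029)):
        m=(abs(L[...,1]-y)<.022)&(abs(L[...,0])<.03)&(L[...,2]>.075)&(L[...,2]<.09);w=np.ascontiguousarray(L[m],dtype=np.float32)
        c,r=cv2.minEnclosingCircle(w[:,:2]);print(n,np.round(c,4),round(r,4),'plane',np.linalg.lstsq(np.c_[w[:,:2],np.ones(len(w))],w[:,2],rcond=None)[0].round(3))
E
python3 - <<'E'
from h import *
close();x=-.004
move_l(T(W(x,.0045,.105)),.2);move_l(T(W(x,.0045,.086)),.1);f0=state()['ft_force'];rep('pre')
move_l(T(W(x,.0045,.074)),.05);s=rep('down')
if abs(s['ft_force'][2])<6:
    move_l(T(W(x,-.0055,.074)),.03);hold(.1);rep('push')
    move_l(T(W(x,.003,.074)),.06)
move_l(T(W(x,.0045,.19)),.2)
im=shot('wrist','w5');caps(im);rep('up')
E
```

```text
pre t 20.8 p [0.5097 0.1372 0.0561] gap 0.0005 ff 0.0 F [-0.3 -0.1 -1. ]
down t 21.19 p [0.5094 0.1375 0.0436] gap 0.0004 ff 0.0 F [ 0.4 -0.   0.6]
push t 21.77 p [0.5122 0.1279 0.044 ] gap 0.0002 ff 0.1 F [ 1.  -0.6 -0.5]Traceback (most recent call last):
  File "<stdin>", line 9, in <module>
  File "h.py", line 24, in caps
    c,r=cv2.minEnclosingCircle(w[:,:2]);print(n,np.round(c,4),round(r,4),'plane',np.linalg.lstsq(np.c_[w[:,:2],np.ones(len(w))],w[:,2],rcond=None)[0].round(3))
        ~~~~~~~~~~~~~~~~~~~~~~^^^^^^^^^
cv2.error: OpenCV(4.12.0) /io/opencv/modules/imgproc/src/shapedescr.cpp:201: error: (-215:Assertion failed) count >= 0 && (depth == CV_32F || depth == CV_32S) in function 'minEnclosingCircle'
```

```bash
sed -i 's/minEnclosingCircle(w\[:,:2\])/minEnclosingCircle(w[:,:2].copy())/' h.py; python3 - <<'E'
from h import *
caps(dict(np.load('pics/w5.npz')))
rep('')
E
```

```text
amber [-0.0056 -0.0215] 0.0122 plane [ 0.033 -0.133  0.077]
blue [-0.0032  0.0305] 0.0125 plane [-0.001 -0.021  0.081]
 t 22.85 p [0.509  0.1374 0.158 ] gap 0.0007 ff 0.0 F [-0.   0.2 -0.1]
```

The tips probably passed over the tilted cap edge. One more try, deeper.

```bash
python3 - <<'E'
from h import *
x=-.005
move_l(T(W(x,.0045,.09)),.2);move_l(T(W(x,.0045,.066)),.07);s=rep('down')
if abs(s['ft_force'][2])<6:
    move_l(T(W(x,-.0075,.066)),.04);hold(.1);rep('push')
    move_l(T(W(x,.003,.066)),.06)
move_l(T(W(x,.0045,.19)),.25)
im=shot('wrist','w6');caps(im);rep('up')
E
```

```text
down t 23.99 p [0.5084 0.1372 0.0356] gap 0.0005 ff 0.0 F [ 0.1 -0.1  0.2]
push t 24.54 p [0.5118 0.1256 0.0361] gap 0.0006 ff 0.2 F [ 0.5 -0.3  0.6]
amber [-0.0046 -0.0228] 0.0123 plane [ 0.035 -0.139  0.077]
blue [-0.0034  0.0305] 0.0125 plane [ 0.01  -0.022  0.081]
up t 25.57 p [0.5079 0.1371 0.1576] gap 0.0001 ff 0.0 F [0.6 0.6 0.2]
```

Amber still leans about 7°, cap up, with its belly centred on the dimple. That's fine, so on to the lid: closed tips go behind it and follow the arc.

```bash
python3 - <<'E'
from h import *
x=0
move_l(T(W(x,.03,.255)),.3);move_l(T(W(x,.145,.255)),.3);move_l(T(W(x,.145,.19)),.25);rep('behind')
mx=0
for ph in [1.85,1.65,1.45,1.25,1.05,.85,.65,.45,.3,.15,.04]:
    r=106; ry=124 if ph>np.pi/2 else r
    y=62-ry*np.cos(ph)+3*np.sin(ph)+10; z=95+r*np.sin(ph)+3*np.cos(ph)
    move_l(T(W(x,y/1e3,z/1e3)),.16)
    s=state();mx=max(mx,np.linalg.norm(s['ft_force']))
rep('low %.1f'%mx)
z=.100
while z>.090:
    move_l(T(W(x,-.034,z)),.03);s=state()
    if s['ft_force'][2]>9:break
    z-=.0015
rep('shut z%.4f'%z)
move_l(T(W(x,-.034,.15)),.2)
move_l(T(W(x,-.115,.2)),.3)
im=shot('wrist','w7');P=cloud(im);rep('away')
L=np.dstack([(P[...,:2]-C)@EX,(P[...,:2]-C)@EY,P[...,2]])
for y in(-.055,-.045,-.03,.03,.045):
    w=L[(abs(L[...,0])<.025)&(abs(L[...,1]-y)<.004)];print(y,len(w),np.median(w[:,2]) if len(w) else '')
E
```

```text
behind t 26.89 p [0.4781 0.2731 0.1592] gap 0.0004 ff 0.0 F [-0.3 -0.3  0.3]
low 1.7 t 30.02 p [0.5228 0.1016 0.072 ] gap 0.0004 ff 0.0 F [-1.   0.3  0.2]
shut z0.0970 t 30.77 p [0.5235 0.1014 0.0701] gap 0.0006 ff 6.4 F [-6.8 -0.8 13.2]
away t 31.71 p [0.5427 0.023  0.168 ] gap 0.0004 ff 0.0 F [-0.4  0.1 -0.3]
-0.055 589 0.09697618741812919
-0.045 599 0.09692417564071554
-0.03 606 0.09700969185037031
0.03 766 0.09712813316216962
0.045 0
```

View pics/w7.png

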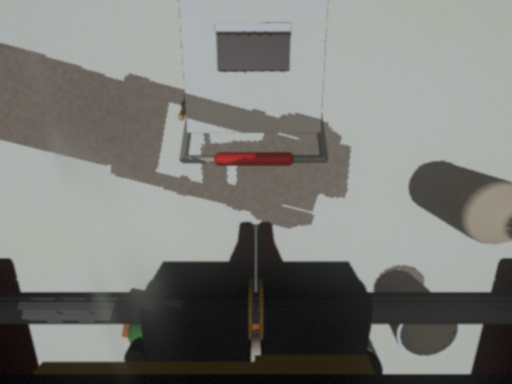

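The lid is shut: it reads a level 0.097 m at every sampled y. The bail's red sleeve is at (255,158) with the tips outside it. Now push it over.

```bash
python3 - <<'E'
from h import *
move_l(T(W(0,-.118,.086)),.25);rep('start')
mx=0
for a in [-.8,-.65,-.5,-.35,-.2,-.05,.08,.2]:
    by=-30+78*np.sin(a);bz=40+78*np.cos(a)
    move_l(T(W(0,(by-15)/1e3,(bz-8)/1e3)),.1);s=state();mx=max(mx,np.linalg.norm(s['ft_force']));print(a,np.round(s['ft_force'],1))
rep('over')
move_l(T(W(0,-.06,.125)),.15);move_l(T(W(0,-.115,.2)),.3)
hold(.2);im=shot('wrist','w8');P=cloud(im);rep('away')
L=np.dstack([(P[...,:2]-C)@EX,(P[...,:2]-C)@EY,P[...,2]])
f=cv2.cvtColor(im['frame'],cv2.COLOR_BGR2HSV);red=((f[...,0]<8)|(f[...,0]>172))&(f[...,1]>150)
w=L[red&(abs(L[...,0])<.04)&(L[...,2]<.14)&(L[...,2]>.08)];print('bar',len(w),np.median(w,0),w[:,2].max())
w=L[(abs(L[...,0])<.025)&(abs(L[...,1]+.045)<.008)];print('lid',np.median(w[:,2]))
E
```

```text
start t 32.32 p [0.5441 0.0206 0.0563] gap 0.0001 ff 0.0 F [ 0.2 -0.5  1.1]
-0.8 [ 0.9 -2.7  2.6]
-0.65 [ 2.8 -5.8  4.7]
-0.5 [ 2.3 -4.2  3.4]
-0.35 [ 0.9 -1.2  2.1]
-0.2 [-0.2 -0.9  0.7]
-0.05 [-0.7 -0.5  0.6]
0.08 [ 0.6 -0.3  0.8]
0.2 [ 0.4 -0.7  0.7]
over t 34.47 p [0.5219 0.1059 0.0782] gap 0.0001 ff 0.0 F [ 0.4 -0.7  0.7]
away t 35.56 p [0.5427 0.0237 0.1682] gap 0.0003 ff 0.0 F [0.2 0.8 0.1]
bar 1399 [-0.00318286 -0.00263748  0.1175316 ] 0.1201310005212616
lid 0.09703755788604485
```

View pics/w8.png

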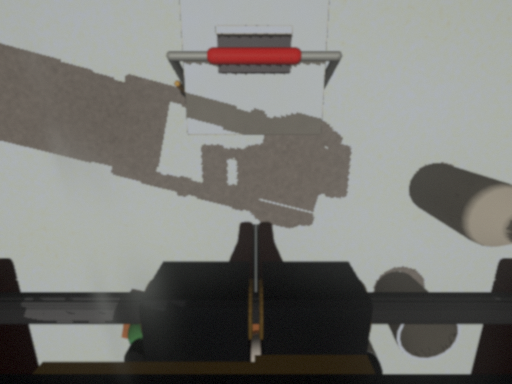

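The bail lies on the seat at (255,57). I measure its bar at y −2.6 mm and 118 mm on top, against an expected −3 mm and 119 mm. The lid is flat and the robot is clear, so I'm handing in.

```bash
python3 -c "
from h import *
print(job_done())"
```

```text
the job is handed in; nothing more can be done
None
```

I put the amber flask in the empty dimple, shut the lid, snapped the bail down on it and handed the job in at about 36 s; the flask leans about 7° towards the blue one, and two nudges did not straighten it.

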